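Square a plaque blank into the corner of the stop board and hold it there

ROBOT

A 6-joint arm with a two-finger parallel gripper is mounted at the origin on the work surface. World frame = base frame: x ahead of the robot, y to its left, z up, the work surface at z = 0. Lengths are in m, angles in rad, forces in N, time in s.
With the tool pointing down it reaches from about 0.375 to 0.975 m from the base axis. Payload 3.8 kg.
Tool frame: the origin (TCP) lies at the very end of the fingers, on their centre line; the grasp point (between the pads) lies 19 mm behind it; z points along the fingers, y is the line along which they close (so a half turn about z gives the same grasp; the last joint's range is limited). The gripper opens to 85 mm and grips with 20 to 120 N. Pads are 22 mm wide; open, the fingers measure 114 mm over their backs; the gripper's body (76 mm by 85 mm) begins 54 mm behind the grasp point. The pads swing forward as they close: fully open they stand 13 mm farther back than shut.
Start: joints at [1.305, 0.264, 1.604, -0, 1.274, -0.037], TCP at [0.153, 0.657, 0.231] pointing down, gripper open.
Joint ranges: [-2.63, 2.63], [-0.94, 2.18], [0.31, 2.57], [-1.31, 4.45], [0, 2.66], [-2.55, 2.55]. Speed limits (rad/s): [2.57, 2.57, 3.14, 3.14, 3.14, 3.14].

INTERFACE

Orientations are given as a unit quaternion [w, x, y, z].
In Python, from bench import bot gives the robot as it stands.
- The arm moves only by the shell command python3 -m jog 'ROWS' [OPENING] [FORCE]. ROWS is JSON, a list of rows, each a list of 2 entries, a list of its own where there are three numbers: the shift along the tool's x, y, z in mm, then the turn about the tool's z in degrees. In form: [[[tx, ty, tz], twist], ...]. A call has 1 to 20 rows; each row shifts and turns the commanded pose from where the row before left it, along the tool's axes as they then stand; what a row does not reach is not made up. A row lasts 1/12 s, in which the tool goes at most 41.7 mm and 7.16 degrees, less where a joint would pass 70% of its speed; a pose out of reach is approached as far as the arm can. A call is refused whole if a number of a shift passes 41.7 or a number of a turn 7.16, either way. A call with a gripper value outside its range is refused whole. OPENING is the opening, from -1 (shut) to 1 (fully open), set as the call begins (- or left out, the last holds). The fingers move at their own pace and stop on an object; FORCE is the grip in N (left out, the last holds). Time passes only in rows, so rows that do not move let the fingers close. It gives the time, the measured TCP pose, the force, the opening and the grip force at its end, in the units of the state.
- bot.read_state(): the state, without advancing time (a new reading comes with each control period).
- bot.capture(name): name is "scene" or "top"; returns a dict with "image" (384x512x3 uint8, red, green, blue), "vfov" (degrees; the focal length in pixels is half the picture's height over the tangent of half this angle, whatever the lens; pixels are square), "cx", "cy" (the principal point, pixels), "R" (3x3) and "t" (3): a world point X has camera coordinates R X + t. Camera axes: x right, y down, z forward; pixel columns grow to the right and rows downward; lengths in m; the calibration is good to about 2 mm. A picture is of the moment at which its call begins. There is no depth.
- bot.finish_job(): hands the job in; it is judged then, once.
The state is a dict: "time_s": time; "qpos": joint angles; "dq": joint speeds; "effort": joint torques, N m; "tcp_pos": TCP position; "tool_rot": TCP orientation; "force": force on the tool from outside, world axes, zero at the start; "moment": the same for the moment, N m; "grip_width": finger opening in m; "grip_force": force on a finger pad.
Only numpy, scipy, OpenCV 4.12 (cv2) and the standard library are available. Lean on these libraries where they do the work, as an engineer would, in place of code of your own. Each camera call takes 0.05 s, during which the arm holds its last target. There are 200 camera calls.

TASK

Pull the cabinet's drawer well open by its bar handle, take out the dark wooden blank that lies inside and lay it flat on the stop board, with a long side along the long stop and an end against the short stop. Press it into the corner so that it sits flush and pushes on both stops at once, and finish while still holding and pressing it there with the gripper, without letting go. Leave the bowl and the can where they stand.

Things in the scene. Friction and masses are not known exactly. Their poses are not given: they have to be found in the camera images.
- drawer_handle (a point): Middle of the drawer's handle: a level steel bar 12 mm thick, 110 mm long, held 45 mm in front of the drawer's front on a post at each end (posts 100 mm apart), 70 mm above the table; moves with the drawer. Its x axis points level from the handle into the cabinet (the drawer pulls out along -x), y runs along the bar, z up. The wooden cabinet is 240 mm wide and 100 mm high, its body begins 60 mm behind the shut handle and is 220 mm deep; it does not move.
- drawer (a joint): How far the drawer is out, in m: 0 shut, 0.17 fully out (a stop). Slides with about 1 N of friction and stays where it is left. The drawer is 200 mm long and 214 mm wide outside with 6 mm walls 50 mm high; its floor is 18 mm above the table. Its front is 15 mm thick and reaches up to 88 mm above the table; the inside begins 66 mm behind the handle bar.
- blank_center (a point): Centre of the loose blank, a smooth lacquered dark hardwood block 90 mm long (x axis), 54 mm wide (y axis), 50 mm high (z axis up), about 0.18 kg. It starts lying on the drawer floor in the front half of the drawer, roughly lengthwise to the drawer's travel, long axis turned by up to 20 degrees, and slides along with the drawer.
- stop_board: The stop board, a smooth, slippery white laminate plate 220 mm (x) by 155 mm (y) and 12 mm thick, fixed to the table. Origin on the table straight below where the centre of the seated blank belongs, z up; from there the plate reaches 139 mm to -x, 81 mm to +x, 88 mm to -y and 67 mm to +y. Two straight, smooth and slippery dark steel stops, both 12 mm high and 18 mm wide, stand on it at right angles. Two flat steel screw heads show on its free edge.
- corner (a point): The inner corner of the stop board where the inner faces of the two stops meet, at the height of the plate's upper face (12 mm above the table); axes as the board's. From here the long stop's inner face runs about 175 mm along -x, and the end stop's inner face runs about 92 mm along -y; the free plate lies on the -x, -y side. The seated blank's centre lies 45 mm along -x, 27 mm along -y and 25 mm above this point, its long axis parallel to x (either way round).
- long_stop: The long stop, 175 mm along x, on the board's +y side; the blank's long side goes against it. Origin at the centre of its underside. Rigid; friction with the blank about 0.2 to 0.3.
- end_stop: The short end stop, 110 mm along y, on the board's +x side; an end of the blank goes against it. Origin at the centre of its underside. Rigid; friction with the blank about 0.2 to 0.3.
- blank: The same blank, origin at the centre of its underside.
- bowl: Bystander: small dark wooden bowl, 90 mm across, 45 mm high, on the table in front of the robot between cabinet and board. Origin at the centre of its underside.
- can: Bystander: open metal can, 66 mm across, 85 mm high, on the table farther out between cabinet and board. Origin at the centre of its underside.

How it is judged:
On the way, in this order (a step that is already met when the one before it is completed fails the run):
1. the drawer is pulled at least 90 mm open with the blank still in it (value of joint drawer above 0.09 m and height (world z) of blank_center below 0.06 m), for 0.1 s.
2. the blank is lifted out, clear of the drawer's walls (height (world z) of blank_center above 0.09 m and contact force between the fingers and blank above 0.5 N), for 0.1 s.
3. the blank is flush in the corner and pressed on both stops (x of blank_center in the frame of stop_board between -0.004 and 0.004 m and y of blank_center in the frame of stop_board between -0.004 and 0.004 m and z of blank_center in the frame of stop_board between 0.034 and 0.04 m and angle between the x axis of blank_center and the x axis of stop_board, either way round below 0.05 rad and angle between blank_center's own z axis and vertical below 0.06 rad and contact force between blank and long_stop above 1.5 N and contact force between blank and end_stop above 1.5 N and contact force between the fingers and blank above 1 N), for 0.2 s.
At the end, for the whole second after the job is handed in: The blank lies flat on the stop board (height within 3 mm, tilt under 0.06 rad), long side along the long stop (within 0.05 rad), within 4 mm of its seat in the corner, pressing on each of the two stops with more than 1.5 N at once, with the gripper's fingers still on it, throughout the last second (all of step 3); the arm keeps its last pose, push and grip.
It fails at once if the bowl was moved more than 20 mm or tipped (distance of bowl from where it was at the start of the episode above 0.02 m or angle between bowl's own z axis and vertical above 0.3 rad).
It fails at once if the can was moved more than 20 mm or tipped (distance of can from where it was at the start of the episode above 0.02 m or angle between can's own z axis and vertical above 0.3 rad).
It also fails if it takes over 64 s, if anything falls off the work surface, if the arm or the gripper's body presses on something with over 40 N, if the wrist force passes 120 N, or if a joint passes its speed limit or range.

## Working session

There is one attempt and no reset: what is moved stays moved. The work goes in short steps, Python scripts to look and compute and a shell command to move; the robot and the scene stay as the last step left them, time stands still between calls to the robot, and variables do not carry over. Pictures are saved under pics/ and viewed, at most 10 in all, crops included, and the job is handed in when it is done.

```bash
mkdir -p pics; cat > h.py <<'E'
import numpy as np, cv2
from bench import bot
def cap(n,f):
    c=bot.capture(n); cv2.imwrite('pics/'+f+'.png',cv2.cvtColor(c['image'],cv2.COLOR_RGB2BGR)); return c
def foc(c): return c['image'].shape[0]/2/np.tan(np.radians(c['vfov'])/2)
def ray(c,u,v,z):
    f=foc(c);R=np.array(c['R']);t=np.array(c['t']);o=-R.T@t
    d=R.T@np.array([(u-c['cx'])/f,(v-c['cy'])/f,1]); return o+d*(z-o[2])/d[2]
def proj(c,X):
    p=np.array(c['R'])@np.array(X)+np.array(c['t']);return p[:2]/p[2]*foc(c)+[c['cx'],c['cy']]
E
python3 - <<'E'
from h import *
a=cap('scene','s0');b=cap('top','t0')
for c in(a,b):print({k:v for k,v in c.items() if k!='image'},-np.array(c['R']).T@c['t'])
print(bot.read_state())
s=cv2.imread('pics/s0.png');t=cv2.imread('pics/t0.png')
cv2.imwrite('pics/st0.png',cv2.resize(t,(800,600)))
E
```

```text
{'vfov': 46.61487362789229, 'cx': 251.9977861958215, 'cy': 193.80749158233496, 'R': array([[-8.77305736e-01,  4.79931865e-01, -2.25005039e-04],
       [ 2.42674075e-01,  4.43198723e-01, -8.62950859e-01],
       [-4.14057893e-01, -7.57126341e-01, -5.05287804e-01]]), 't': array([ 0.53165013, -0.07441936,  1.22860853])} [0.99319442 0.70803861 0.55670028]
{'vfov': 50.61839422964991, 'cx': 253.76649279851407, 'cy': 189.452603348937, 'R': array([[-0.02124469, -0.99967388, -0.01416997],
       [-0.99165388,  0.02287277, -0.12688351],
       [ 0.12716624,  0.01135611, -0.99181641]]), 't': array([0.04210812, 0.63642915, 1.0985143 ])} [0.49231808 0.01506265 1.17087354]
{'time_s': 0.1, 'qpos': array([ 1.30511328e+00,  2.64675541e-01,  1.60525935e+00,  1.69007061e-06,
        1.27371778e+00, -3.69046958e-02]), 'dq': array([ 0.00100086, -0.00123834, -0.00618528,  0.00078157, -0.00095324,
        0.00120911]), 'effort': array([-8.18374265e-04, -5.16711724e+01, -3.68589413e+01, -5.84097234e-05,
        6.39005870e-03,  1.46511138e-05]), 'tcp_pos': array([0.15290847, 0.65675832, 0.23007623]), 'tool_rot': array([-1.56038738e-04,  1.14140062e-01,  9.93464134e-01, -1.01812120e-03]), 'force': array([-0.13308948, -1.28253137, -0.99126765]), 'moment': array([-0.00074075,  0.03582005, -0.01849294]), 'grip_force': 0.0, 'grip_width': 0.08557628924040969}
```

View pics/st0.png

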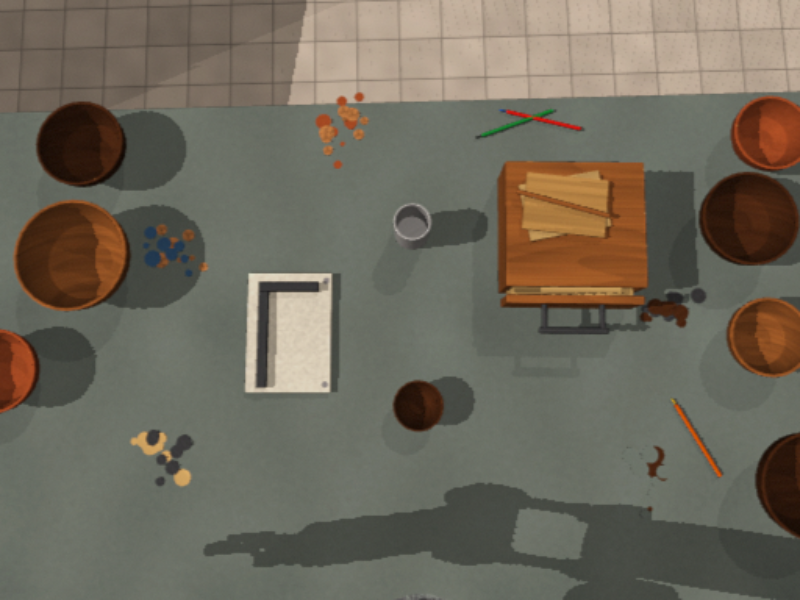

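View pics/s0.png

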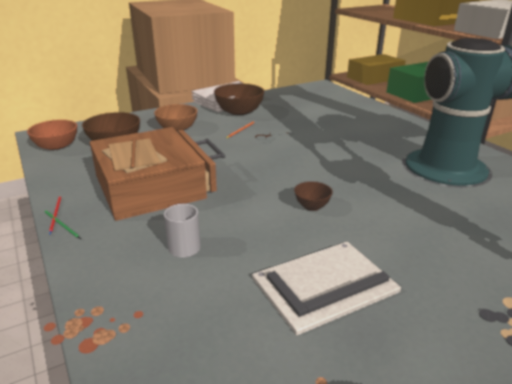

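The overview (800-px top view) shows the board at about (290,333), with its corner at about (268,292) and the end stop on the far side. The handle bar is near (573,330), the bowl at (418,405) and the can at (412,221). The scene view shows the drawer shut. Next I measure the handle and the stops.

```bash
cat > m1.py <<'E'
from h import *
c=bot.capture('top');im=c['image'];g=im.max(2).astype(int)
# board: white
m=(im.min(2)>150).astype(np.uint8);m[:100]=0;m[:, :140]=0;m[:,230:]=0
d=((g<75)).astype(np.uint8)
def show(x0,y0,x1,y1,name):
    cv2.imwrite('pics/'+name,cv2.resize(cv2.cvtColor(im[y0:y1,x0:x1],cv2.COLOR_RGB2BGR),None,fx=6,fy=6,interpolation=cv2.INTER_NEAREST))
B=im[170:255,150:220];db=np.zeros_like(d);db[173:250,161:211]=(g[173:250,161:211]<85)
n,l,s,_=cv2.connectedComponentsWithStats(db);k=1+np.argmax(s[1:,4]);print('stops',s[k])
L=l==k
# inner faces: top edge z=.024
r=[(np.nonzero(L[v,160:180])[0].max()+160.5,v) for v in range(198,243)]
q=[(u,np.nonzero(L[175:200,u])[0].max()+175.5) for u in range(178,200)]
P=np.array([ray(c,*p,.024)[:2] for p in r]);Q=np.array([ray(c,*p,.024)[:2] for p in q])
f=np.polyfit(P[:,0],P[:,1],1);h=np.polyfit(Q[:,1],Q[:,0],1)
x=(h[1]+h[0]*f[1])/(1-h[0]*f[0]);y=f[0]*x+f[1]
print('corner',x,y,'yaw long,end deg',np.degrees(np.arctan(f[0])),-np.degrees(np.arctan(h[0])))
H=np.zeros_like(d);H[203:216,338:395]=(g[203:216,338:395]<75)
v,u=np.nonzero(H);print('handle px',u.min(),u.max(),v.min(),v.max())
for z in(.07,.076):print(ray(c,u.min(),210.5,z),ray(c,u.max()+1,210.5,z))
for (uu,vv) in((418,405),(412,221)):print(ray(c,uu/1.5625,vv/1.5625,.06))
show(325,180,415,220,'h1.png');cv2.imwrite('pics/b.png',np.vstack([cv2.resize(cv2.cvtColor(im[y:y+50,x:x+100],cv2.COLOR_RGB2BGR),None,fx=6,fy=6,interpolation=0) for x,y in((320,180),(150,170))]))
E
python3 m1.py
```

```text
stops [164 181  40  67 597]
corner 0.653265887754449 0.2618137280378537 yaw long,end deg -1.5745452112118994 -1.3273151806831636
handle px 345 394 203 213
[ 0.57034103 -0.21805615  0.07      ] [ 0.56733468 -0.35272967  0.07      ]
[ 0.56991578 -0.2167856   0.076     ] [ 0.56692582 -0.35072513  0.076     ]
[ 0.44422096 -0.00528874  0.06      ]
[ 0.76961092 -0.00285127  0.06      ]
```

View pics/b.png

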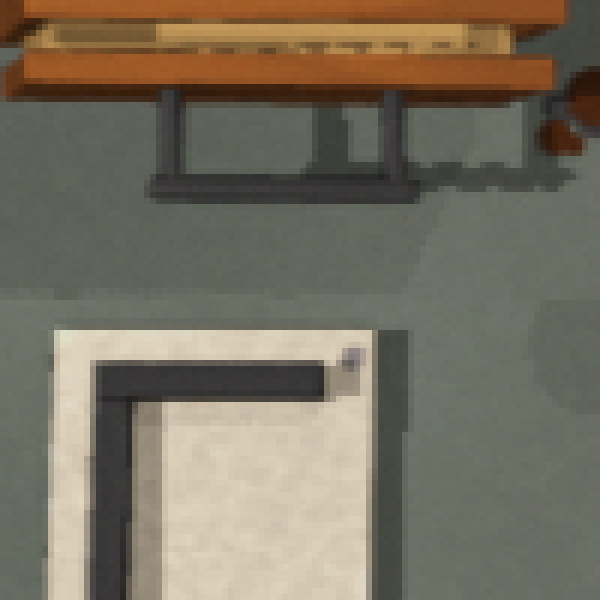

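Handle centre ≈ (0.566, −0.278, 0.07) with the bar square to a cabinet yaw of about −1.3°. The bar's posts measure 99 mm apart, against 100 given. The corner is ≈ (0.653, 0.262) with the board yawed about −1.5°. Next I turn the tool and travel.

```bash
cat >> h.py <<'E'
from scipy.spatial.transform import Rotation as Ro
def go(X,yaw=None):
    s=bot.read_state();w,x,y,z=s['tool_rot'];R=Ro.from_quat([x,y,z,w]).as_matrix()
    a=np.degrees(np.arctan2(R[1,1],R[0,1]))
    tw=0 if yaw is None else (a-yaw+90)%180-90
    R2=R@Ro.from_euler('z',tw,degrees=True).as_matrix()
    print('t',round(s['time_s'],2),'tcp',s['tcp_pos'].round(4),'ang',round(a,2),'tiltz',R[:,2].round(4),'twist',round(tw,2),'shift after twist',(R2.T@(np.array(X)-s['tcp_pos'])*1e3).round(1),'q6',s['qpos'][5].round(2),'F',s['force'].round(1),'grip',s['grip_width'].round(4),s['grip_force'])
E
python3 -m jog '[[[0,0,0],7.1],[[0,0,0],7.1],[[0,0,0],7.1],[[0,0,0],7.1],[[0,0,0],7.1],[[0,0,0],7.1],[[0,0,0],7.1],[[0,0,0],7.1],[[0,0,0],7.1],[[0,0,0],7.1],[[0,0,0],7.1]]' -0.3 60
python3 -m jog '[[[-26,30,0],0],[[-26,30,0],0],[[-26,30,0],0],[[-26,30,0],0],[[-26,30,0],0],[[-26,30,0],0],[[-26,30,0],0],[[-26,30,0],0],[[-26,30,0],0],[[-26,30,0],0],[[-26,30,0],0],[[0,0,0],0]]'
python3 -c "
from h import *
go([.566,-.278,.16],-1.3)"
```

```text
time_s: 1.07
tcp_pos: [0.153, 0.6571, 0.2307]
tool_rot: [0.0, 0.717, 0.697, -0.0]
force: [0.3, 0.5, 0.2]
grip_width: 0.0295
grip_force: 0.0
time_s: 2.07
tcp_pos: [0.4817, 0.3595, 0.231]
tool_rot: [0.002, 0.716, 0.698, -0.0]
force: [-1.4, 0.9, 0.6]
grip_width: 0.03
grip_force: 0.0Traceback (most recent call last):
  File "<string>", line 3, in <module>
    go([.566,-.278,.16],-1.3)
    ~~^^^^^^^^^^^^^^^^^^^^^^^
  File "h.py", line 17, in go
    print('t',round(s['time_s'],2),'tcp',s['tcp_pos'].round(4),'ang',round(a,2),'tiltz',R[:,2].round(4),'twist',round(tw,2),'shift after twist',(R2.T@(np.array(X)-s['tcp_pos'])*1e3).round(1),'q6',s['qpos'][5].round(2),'F',s['force'].round(1),'grip',s['grip_width'].round(4),s['grip_force'])
                                                                                                                                                                                                                                                         ^^^^^^^^^^^^^^^^^^^^^
AttributeError: 'float' object has no attribute 'round'
```

```bash
sed -i "s/s\['grip_width'\].round(4)/round(float(s['grip_width']),4)/" h.py
python3 -m jog '[[[-33,4,0],0],[[-33,4,0],0],[[-33,4,0],0],[[-33,4,0],0],[[-33,4,0],0],[[-33,4,0],0],[[-33,4,0],0],[[-33,4,0],0],[[-33,4,0],0],[[-33,4,0],0],[[-33,4,0],0],[[-33,4,0],0],[[-33,4,0],0],[[-33,4,0],0],[[-33,4,0],0],[[-33,4,0],0],[[-33,4,0],0],[[-33,4,0],0],[[-33,4,0],0],[[0,0,0],0]]'
python3 -c "
from h import *
go([.566,-.278,.12],-1.3)"
```

```text
time_s: 3.73
tcp_pos: [0.5399, -0.269, 0.2309]
tool_rot: [0.001, 0.716, 0.698, -0.001]
force: [0.5, 0.1, -0.2]
grip_width: 0.0297
grip_force: 0.0
t 3.73 tcp [ 0.5399 -0.269   0.2309] ang -1.42 tiltz [ 1.0e-04 -2.8e-03 -1.0e+00] twist -0.12 shift after twist [ -8.1  26.3 110.9] q6 -0.48 F [ 0.5  0.1 -0.2] grip 0.0297 0.0
```

```bash

python3 -m jog '[[[-4,13,30],0],[[-4,13,30],0],[[0,0,30],0],[[0,0,25],0],[[0,0,0],0]]'
python3 - <<'E'
from h import *
go([.566,-.278,.051],-1.3)
c=cap('scene','s1');print(proj(c,[.566,-.278,.07]),proj(c,[.566,-.278+.055,.07]),proj(c,[.566,-.278-.055,.07]))
cv2.imwrite('pics/s1c.png',cv2.resize(cv2.imread('pics/s1.png')[80:230,80:280],(800,600),interpolation=cv2.INTER_CUBIC))
E
```

```text
time_s: 4.15
tcp_pos: [0.5612, -0.2692, 0.1091]
tool_rot: [-0.006, 0.714, 0.7, -0.002]
force: [-0.4, 1.3, -1.3]
grip_width: 0.0299
grip_force: 0.0
t 4.15 tcp [ 0.5612 -0.2692  0.1091] ang -1.19 tiltz [-0.011   0.0062 -0.9999] twist 0.11 shift after twist [-9.   5.7 58. ] q6 -0.47 F [-0.4  1.3 -1.3] grip 0.0299 0.0
[214.518441   147.81410496] [223.56592429 155.74879694] [206.09317633 140.42510208]
```

View pics/s1c.png

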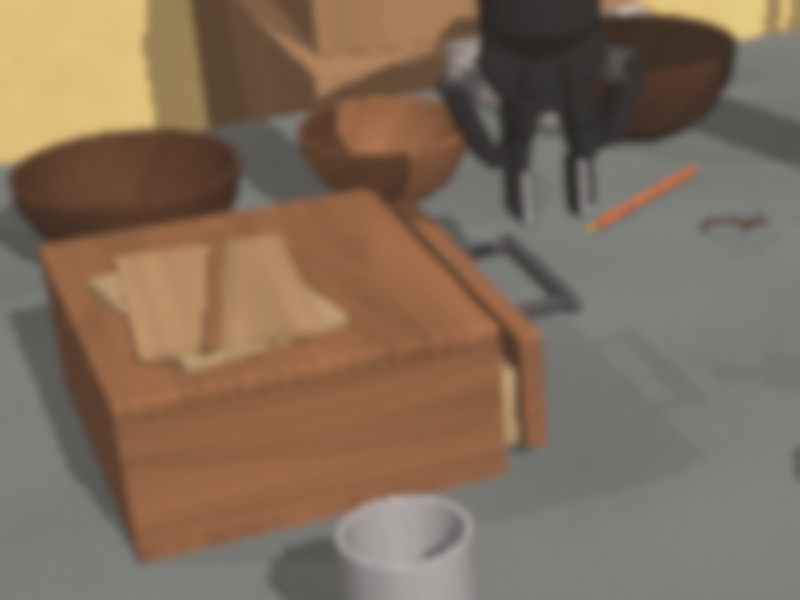

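The scene crop shows the bar from (505,240) to (578,305), which puts its centre at full-image (215.4,148.1). My estimate projects to (214.5,147.8), so it holds. I go down and grip.

```bash

python3 -m jog '[[[-8,5,0],0],[[0,0,0],0],[[0,0,15],0],[[0,0,15],0],[[0,0,15],0],[[0,0,12],0],[[0,0,0],0],[[0,0,0],0]]'
python3 -m jog '[[[0,0,0],0],[[0,0,0],0],[[0,0,0],0],[[0,0,0],0],[[0,0,0],0],[[0,0,0],0]]' -1 60
python3 -c "
from h import *
go([.566,-.278,.051],-1.3)"
```

```text
time_s: 4.87
tcp_pos: [0.5708, -0.2809, 0.06]
tool_rot: [0.0, 0.715, 0.7, 0.0]
force: [-0.2, 0.3, 0.1]
grip_width: 0.03
grip_force: 0.0
time_s: 5.37
tcp_pos: [0.5715, -0.2813, 0.0611]
tool_rot: [0.001, 0.715, 0.7, 0.0]
force: [-1.2, 1.1, 6.1]
grip_width: 0.0095
grip_force: 58.9
t 5.37 tcp [ 0.5715 -0.2813  0.0611] ang -1.22 tiltz [ 0.0026 -0.0014 -1.    ] twist 0.08 shift after twist [ 3.2 -5.6 10.1] q6 -0.48 F [-1.2  1.1  6.1] grip 0.0095 58.855056166648865
```

Gripped too high (width 9.5 mm, and the pads are 10 mm above the bar's centre). I reopen a little, go lower and regrip.

```bash

python3 -m jog '[[[0,0,0],0],[[0,0,0],0],[[0,0,0],0],[[0,-2,6],0],[[0,0,6],0],[[0,0,0],0],[[0,0,0],0]]' -0.4
python3 -m jog '[[[0,0,0],0],[[0,0,0],0],[[0,0,0],0],[[0,0,0],0],[[0,0,0],0],[[0,0,0],0]]' -1 60
python3 -m jog '[[[0,-8,0],0],[[0,-10,0],0],[[0,-10,0],0],[[0,-10,0],0],[[0,-10,0],0],[[0,-10,0],0],[[0,-10,0],0],[[0,-10,0],0],[[0,-10,0],0],[[0,-10,0],0],[[0,-10,0],0],[[0,-10,0],0],[[0,-10,0],0],[[0,-10,0],0],[[0,0,0],0],[[0,0,0],0]]'
python3 -c "
from h import *
go([.566,-.278,.051],-1.3)"
```

```text
time_s: 5.95
tcp_pos: [0.5675, -0.2801, 0.0459]
tool_rot: [-0.001, 0.715, 0.7, -0.0]
force: [0.4, -0.2, 0.0]
grip_width: 0.0256
grip_force: 0.0
time_s: 6.45
tcp_pos: [0.5683, -0.2805, 0.0471]
tool_rot: [-0.0, 0.715, 0.7, 0.0]
force: [0.6, 0.1, -3.0]
grip_width: 0.0097
grip_force: 58.3
time_s: 7.78
tcp_pos: [0.4276, -0.2755, 0.047]
tool_rot: [-0.002, 0.715, 0.699, 0.0]
force: [-0.5, 9.1, 1.6]
grip_width: 0.0101
grip_force: 60.0
t 7.78 tcp [ 0.4276 -0.2755  0.047 ] ang -1.28 tiltz [-0.0032  0.0039 -1.    ] twist 0.02 shift after twist [  0.6 138.4  -4.4] q6 -0.6 F [-0.5  9.1  1.6] grip 0.0101 60.03089725971222
```

```bash

python3 -m jog '[[[0,-5,0],0],[[0,-5,0],0],[[0,0,0],0],[[0,0,0],0]]'
python3 -m jog '[[[0,0,0],0],[[0,0,0],0],[[0,0,0],0],[[0,0,0],0],[[0,0,-30],0],[[0,0,-35],0],[[0,0,-35],0],[[0,0,-35],0],[[0,0,-35],0],[[30,0,0],0],[[35,0,0],0],[[35,0,0],0],[[35,0,0],0],[[35,0,0],0],[[0,0,0],0],[[0,0,0],0]]' -0.4
python3 - <<'E'
from h import *
go([.54,-.278,.2],90)
c=cap('top','t2');x,y,s=300,150,5
cv2.imwrite('pics/t2c.png',cv2.resize(cv2.imread('pics/t2.png')[150:270,280:440],(800,600),interpolation=0))
E
```

```text
time_s: 8.12
tcp_pos: [0.418, -0.2751, 0.0471]
tool_rot: [-0.002, 0.715, 0.699, 0.0]
force: [-0.5, 9.7, 2.5]
grip_width: 0.01
grip_force: 60.1
time_s: 9.45
tcp_pos: [0.4242, -0.1064, 0.2176]
tool_rot: [0.001, 0.713, 0.701, 0.0]
force: [0.1, -0.8, -0.2]
grip_width: 0.0257
grip_force: 0.0
t 9.45 tcp [ 0.4242 -0.1064  0.2176] ang -0.99 tiltz [ 0.001 -0.001 -1.   ] twist 89.01 shift after twist [115.8 171.5  17.9] q6 -0.28 F [ 0.1 -0.8 -0.2] grip 0.0257 0.0
```

View pics/t2c.png

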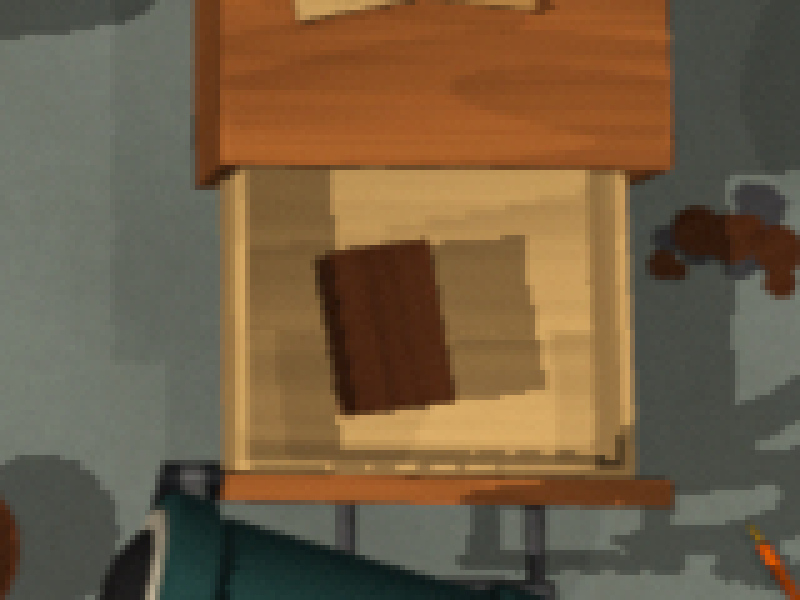

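The crop shows the drawer open with the blank in its front half. Its top-face corners are at about (330,248), (430,240), (455,402) and (352,410).

```bash

python3 - <<'E'
from h import *
c=bot.capture('top')
P=np.array([ray(c,280+(u)/5-.0,150+v/5,.068)[:2] for u,v in((330,248),(430,240),(455,402),(352,410))])
print(P.round(4),P.mean(0));print([np.linalg.norm(P[i]-P[i-1]).round(4) for i in range(4)])
d=P[0]-P[3]+P[1]-P[2];a=np.degrees(np.arctan2(d[1],d[0]));print(a)
w=P[0]-P[1]+P[3]-P[2];print(np.degrees(np.arctan2(w[1],w[0])))
m=P.mean(0);go([m[0],m[1],.12],90+a)
E
```

```text
[[ 0.6001 -0.2227]
 [ 0.6032 -0.2771]
 [ 0.5153 -0.2856]
 [ 0.5122 -0.2301]] [ 0.55771444 -0.25386908]
[np.float64(0.0882), np.float64(0.0545), np.float64(0.0883), np.float64(0.0556)]
5.170099244618068
93.24264999385623
t 9.55 tcp [ 0.4243 -0.1081  0.2176] ang -1.18 tiltz [ 7.0e-04 -1.1e-03 -1.0e+00] twist 83.65 shift after twist [119.7 157.   97.9] q6 -0.28 F [-0.1 -0.4 -0. ] grip 0.026 0.0
```

```bash

python3 -m jog '[[[0,0,0],7],[[0,0,0],7],[[0,0,0],7],[[0,0,0],7],[[0,0,0],7],[[0,0,0],7],[[0,0,0],7],[[0,0,0],7],[[0,0,0],7],[[0,0,0],7],[[0,0,0],7],[[0,0,0],7],[[20,26,0],0],[[20,26,0],0],[[20,26,0],0],[[20,26,0],0],[[20,26,0],0],[[20,26,0],0],[[0,0,0],0]]' 1
python3 - <<'E'
from h import *
go([.5577,-.2539,.105],95)
E
```

```text
time_s: 11.13
tcp_pos: [0.5594, -0.2595, 0.2163]
tool_rot: [0.001, 0.999, 0.04, 0.001]
force: [0.2, -0.2, 0.5]
grip_width: 0.0852
grip_force: 0.0
t 11.13 tcp [ 0.5594 -0.2595  0.2163] ang -85.47 tiltz [ 0.0016 -0.0028 -1.    ] twist -0.47 shift after twist [ -1.3  -6.  111.3] q6 1.02 F [ 0.2 -0.2  0.5] grip 0.0852 0.0
```

```bash

python3 -m jog '[[[-1,-6,0],0],[[0,0,35],0],[[0,0,35],0],[[0,0,35],0],[[0,0,25],0],[[0,0,20],0],[[0,0,20],0],[[0,0,12],0],[[0,0,0],0],[[0,0,0],0]]'
python3 -c "
from h import *
go([.5577,-.2539,.033],95)"
```

```text
time_s: 11.97
tcp_pos: [0.5542, -0.2467, 0.0351]
tool_rot: [-0.0, 0.999, 0.042, -0.001]
force: [0.3, -0.4, 0.7]
grip_width: 0.0854
grip_force: 0.0
t 11.97 tcp [ 0.5542 -0.2467  0.0351] ang -85.22 tiltz [-1.3e-03  7.0e-04 -1.0e+00] twist -0.22 shift after twist [2.9 7.5 2.1] q6 1.03 F [ 0.3 -0.4  0.7] grip 0.0854 0.0
```

```bash

python3 -m jog '[[[3,7,2],0],[[0,0,0],0],[[0,0,0],0]]'
python3 -m jog '[[[0,0,0],0],[[0,0,0],0],[[0,0,0],0],[[0,0,0],0],[[0,0,0],0],[[0,0,0],0],[[0,0,0],0]]' -1 80
python3 -m jog '[[[0,0,-15],0],[[0,0,-25],0],[[0,0,-35],0],[[0,0,-35],0],[[0,0,-35],0],[[0,0,-10],0],[[0,0,0],0],[[0,0,0],0]]'
python3 - <<'E'
from h import *
go([.6075,.236,.19],88.5)
c=cap('scene','s3')
cv2.imwrite('pics/s3c.png',cv2.resize(cv2.imread('pics/s3.png')[30:210,80:320],(800,600),interpolation=cv2.INTER_CUBIC))
E
```

```text
time_s: 12.22
tcp_pos: [0.5602, -0.2548, 0.035]
tool_rot: [0.001, 0.999, 0.042, 0.001]
force: [0.2, -0.5, 0.5]
grip_width: 0.0856
grip_force: 0.0
time_s: 12.8
tcp_pos: [0.5593, -0.254, 0.0341]
tool_rot: [0.0, 0.999, 0.042, 0.001]
force: [-0.1, 0.5, 5.7]
grip_width: 0.0531
grip_force: 84.6
time_s: 13.47
tcp_pos: [0.5581, -0.2534, 0.187]
tool_rot: [-0.0, 0.999, 0.042, -0.001]
force: [-0.9, 0.2, -3.0]
grip_width: 0.0529
grip_force: 84.2
t 13.47 tcp [ 0.5581 -0.2534  0.187 ] ang -85.21 tiltz [-1.1e-03  6.0e-04 -1.0e+00] twist 6.29 shift after twist [  36.6 -490.5   -2.8] q6 1.02 F [-0.9  0.2 -3. ] grip 0.0529 84.15891766548157
```

View pics/s3c.png

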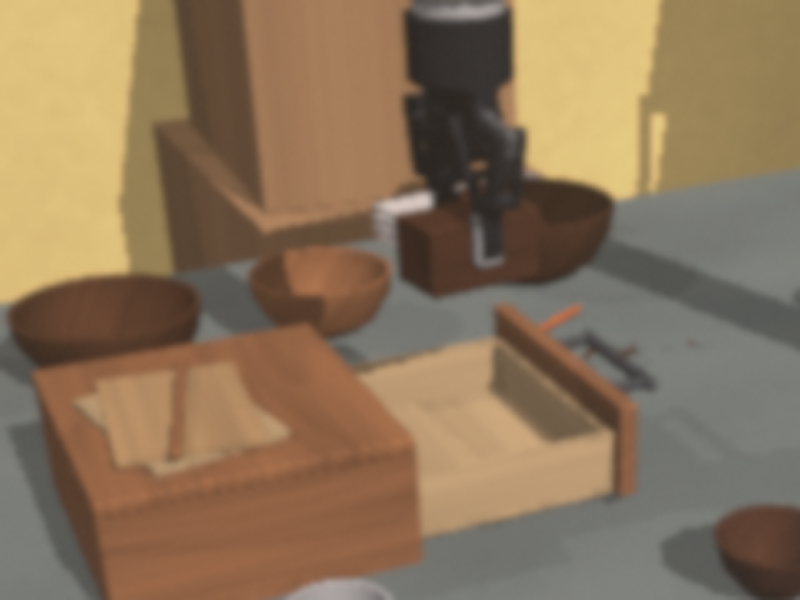

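The scene crop shows the blank held level, clear of the open drawer. I carry it to a point short of the corner.

```bash

python3 -m jog '[[[0,0,0],3.2],[[0,0,0],3.2],[[2,-15,0],0],[[2,-30,0],0],[[2,-33,0],0],[[2,-33,0],0],[[2,-33,0],0],[[2,-33,0],0],[[2,-33,0],0],[[2,-33,0],0],[[2,-33,0],0],[[2,-33,0],0],[[2,-33,0],0],[[1,-33,0],0],[[1,-33,0],0],[[1,-33,0],0],[[0,-25,0],0],[[0,-14,0],0],[[0,0,0],0],[[0,0,0],0]]'
python3 -c "
from h import *
go([.5955,.226,.06],88.5)"
```

```text
time_s: 15.18
tcp_pos: [0.5957, 0.2255, 0.186]
tool_rot: [0.001, 1.0, -0.013, -0.002]
force: [0.3, -0.9, -0.8]
grip_width: 0.0532
grip_force: 84.4
t 15.18 tcp [0.5957 0.2255 0.186 ] ang -91.47 tiltz [-0.0035 -0.0019 -1.    ] twist 0.03 shift after twist [  0.2  -0.7 126. ] q6 1.92 F [ 0.3 -0.9 -0.8] grip 0.0532 84.39007043838501
```

```bash

python3 -m jog '[[[0,0,20],0],[[0,0,35],0],[[0,0,35],0],[[0,0,30],0],[[0,0,15],0],[[0,0,6],0],[[0,0,0],0],[[0,0,0],0]]'
python3 - <<'E'
from h import *
go([.5955,.226,.028],88.5)
cap('scene','s4');cap('top','t4')
cv2.imwrite('pics/st4.png',np.hstack([cv2.resize(cv2.imread('pics/s4.png')[200:340,240:410],(425,350),interpolation=2),cv2.resize(cv2.imread('pics/t4.png')[160:260,140:247],(375,350),interpolation=0)]))
E
```

```text
time_s: 15.85
tcp_pos: [0.5977, 0.2245, 0.0477]
tool_rot: [0.0, 1.0, -0.015, 0.0]
force: [0.0, 0.4, -2.7]
grip_width: 0.0528
grip_force: 84.3
t 15.85 tcp [0.5977 0.2245 0.0477] ang -91.67 tiltz [ 4.e-04 -1.e-04 -1.e+00] twist -0.17 shift after twist [-2.2 -1.5 19.7] q6 1.92 F [ 0.   0.4 -2.7] grip 0.0528 84.28536772727966
```

View pics/st4.png

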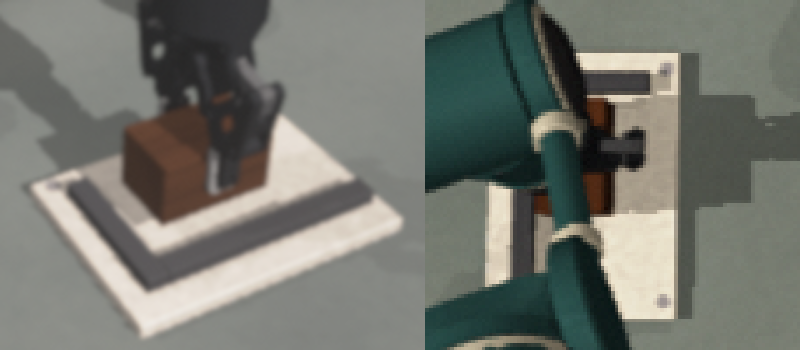

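The left half shows the blank above the plate and inside both stops, with a gap to each. The right half (top view) agrees. I lower it gently.

```bash

python3 -m jog '[[[-2,0,5],0],[[0,0,5],0],[[0,0,4],0],[[0,0,2],0],[[0,0,0],0],[[0,0,0],0]]'
python3 -m jog '[[[0,0,1],0],[[0,0,1],0],[[0,0,0],0],[[0,0,0],0]]'
python3 -c "
from h import *
go([.6075,.236,.028],88.5)"
```

```text
time_s: 16.45
tcp_pos: [0.5949, 0.2254, 0.0309]
tool_rot: [0.0, 1.0, -0.014, -0.0]
force: [-0.1, -0.0, -2.3]
grip_width: 0.0531
grip_force: 84.3
time_s: 16.78
tcp_pos: [0.5952, 0.2255, 0.0293]
tool_rot: [-0.0, 1.0, -0.014, 0.0]
force: [0.5, 0.2, -2.3]
grip_width: 0.0526
grip_force: 84.3
t 16.78 tcp [0.5952 0.2255 0.0293] ang -91.61 tiltz [ 0.  0. -1.] twist -0.11 shift after twist [ 12.  -10.9   1.3] q6 1.92 F [ 0.5  0.2 -2.3] grip 0.0526 84.28420543670654
```

```bash

python3 -m jog '[[[0,0,0.7],0],[[0,0,0],0],[[0,0,0],0]]'
python3 -m jog '[[[0,0,0.7],0],[[0,0,0],0],[[0,0,0],0]]'
python3 -m jog '[[[0,0,0.7],0],[[0,0,0],0],[[0,0,0],0]]'
```

```text
time_s: 17.03
tcp_pos: [0.5951, 0.2254, 0.0286]
tool_rot: [0.0, 1.0, -0.014, -0.0]
force: [0.5, -0.1, -1.7]
grip_width: 0.0528
grip_force: 84.3
time_s: 17.28
tcp_pos: [0.5954, 0.2255, 0.0281]
tool_rot: [-0.0, 1.0, -0.014, 0.0]
force: [0.3, 0.0, -1.1]
grip_width: 0.0528
grip_force: 84.4
time_s: 17.53
tcp_pos: [0.5958, 0.2256, 0.0281]
tool_rot: [-0.0, 1.0, -0.014, 0.001]
force: [-1.0, -0.9, 5.1]
grip_width: 0.053
grip_force: 84.9
```

On the plate (5 N contact). I slide in +x to the end stop, then in +y.

```bash

python3 -m jog '[[[2,0,0],0],[[2,0,0],0],[[2,0,0],0],[[2,0,0],0],[[0,0,0],0],[[0,0,0],0]]'
python3 -m jog '[[[1,0,0],0],[[1,0,0],0],[[0,0,0],0],[[0,0,0],0]]'
python3 -m jog '[[[1,0,0],0],[[0.5,0,0],0],[[0,0,0],0],[[0,0,0],0]]'
```

```text
time_s: 18.03
tcp_pos: [0.6042, 0.2255, 0.0281]
tool_rot: [-0.0, 1.0, -0.014, 0.001]
force: [-0.7, -0.4, 4.8]
grip_width: 0.0529
grip_force: 85.2
time_s: 18.37
tcp_pos: [0.6058, 0.2254, 0.0281]
tool_rot: [-0.0, 1.0, -0.014, 0.001]
force: [-0.8, -0.1, 6.2]
grip_width: 0.0529
grip_force: 85.3
time_s: 18.7
tcp_pos: [0.6072, 0.2254, 0.0281]
tool_rot: [-0.0, 1.0, -0.014, 0.001]
force: [-2.0, 0.1, 6.1]
grip_width: 0.0528
grip_force: 85.5
```

```bash

python3 -m jog '[[[0,-2,0],0],[[0,-2,0],0],[[0,-2,0],0],[[0,0,0],0],[[0,0,0],0]]'
python3 -m jog '[[[0,-1,0],0],[[0,-1,0],0],[[0,0,0],0],[[0,0,0],0]]'
```

```text
time_s: 19.12
tcp_pos: [0.6078, 0.2313, 0.0281]
tool_rot: [-0.0, 1.0, -0.014, 0.001]
force: [-1.1, 0.3, 4.6]
grip_width: 0.0529
grip_force: 85.2
time_s: 19.45
tcp_pos: [0.6078, 0.2331, 0.0281]
tool_rot: [-0.0, 1.0, -0.014, 0.001]
force: [-0.6, -0.9, 4.5]
grip_width: 0.0529
grip_force: 85.3
```

```bash

python3 -m jog '[[[0.7,-1,0],0],[[0.7,-1,0],0],[[0,0,0],0],[[0,0,0],0]]'
python3 -m jog '[[[0.7,-0.8,0],0],[[0,0,0],0],[[0,0,0],0]]'
python3 -m jog '[[[0.7,-0.8,0],0],[[0,0,0],0],[[0,0,0],0]]'
```

```text
time_s: 19.78
tcp_pos: [0.6091, 0.2351, 0.0281]
tool_rot: [-0.0, 1.0, -0.014, 0.001]
force: [0.2, -0.9, 5.8]
grip_width: 0.0527
grip_force: 85.3
time_s: 20.03
tcp_pos: [0.6097, 0.2359, 0.0281]
tool_rot: [-0.0, 1.0, -0.014, 0.001]
force: [-0.4, 0.2, 6.0]
grip_width: 0.053
grip_force: 85.3
time_s: 20.28
tcp_pos: [0.61, 0.2364, 0.0281]
tool_rot: [0.0, 1.0, -0.014, 0.0]
force: [-2.1, -2.4, 6.8]
grip_width: 0.0531
grip_force: 85.4
```

```bash

python3 -m jog '[[[0.7,-0.7,0],0],[[0,0,0],0],[[0,0,0],0]]'
python3 -m jog '[[[0.7,-0.7,0],0],[[0,0,0],0],[[0,0,0],0]]'
```

```text
time_s: 20.53
tcp_pos: [0.61, 0.2369, 0.0281]
tool_rot: [0.0, 1.0, -0.014, -0.001]
force: [-3.9, -2.4, 8.6]
grip_width: 0.0528
grip_force: 85.6
time_s: 20.78
tcp_pos: [0.61, 0.2373, 0.0281]
tool_rot: [0.001, 1.0, -0.014, -0.001]
force: [-6.3, -3.4, 10.6]
grip_width: 0.053
grip_force: 85.9
```

```bash

python3 -m jog '[[[0,-0.8,0],0],[[0,0,0],0],[[0,0,0],0]]'
python3 -m jog '[[[0,-0.8,0],0],[[0,0,0],0],[[0,0,0],0]]'
python3 -m jog '[[[0,-0.8,0],0],[[0,0,0],0],[[0,0,0],0],[[0,0,0],0]]'
```

```text
time_s: 21.03
tcp_pos: [0.6101, 0.2377, 0.0281]
tool_rot: [0.001, 1.0, -0.014, -0.001]
force: [-6.5, -4.9, 12.3]
grip_width: 0.0528
grip_force: 85.8
time_s: 21.28
tcp_pos: [0.61, 0.2377, 0.0281]
tool_rot: [0.001, 1.0, -0.014, -0.001]
force: [-7.2, -7.4, 13.2]
grip_width: 0.0532
grip_force: 85.9
time_s: 21.62
tcp_pos: [0.61, 0.2378, 0.0281]
tool_rot: [0.002, 1.0, -0.014, -0.002]
force: [-7.7, -8.7, 13.1]
grip_width: 0.0531
grip_force: 86.0
```

```bash

python3 -m jog '[[[0.6,-1,-0.4],0],[[0.6,-1,0],0],[[0,0,0],0],[[0,0,0],0],[[0,0,0],0],[[0,0,0],0]]'
python3 - <<'E'
from h import *
go([.6075,.236,.028],88.5)
cap('scene','s5');cap('top','t5')
cv2.imwrite('pics/st5.png',np.hstack([cv2.resize(cv2.imread('pics/s5.png')[220:340,250:400],(500,400),interpolation=2),cv2.resize(cv2.imread('pics/t5.png')[165:255,155:222],(298,400),interpolation=0)]))
E
```

```text
time_s: 22.12
tcp_pos: [0.61, 0.2379, 0.0282]
tool_rot: [0.003, 1.0, -0.015, -0.003]
force: [-10.3, -14.3, 15.6]
grip_width: 0.0529
grip_force: 86.2
t 22.12 tcp [0.61   0.2379 0.0282] ang -91.66 tiltz [-0.0063 -0.0066 -1.    ] twist -0.16 shift after twist [-2.4  2.   0.3] q6 1.94 F [-10.3 -14.3  15.6] grip 0.0529 86.18947148323059
```

View pics/st5.png

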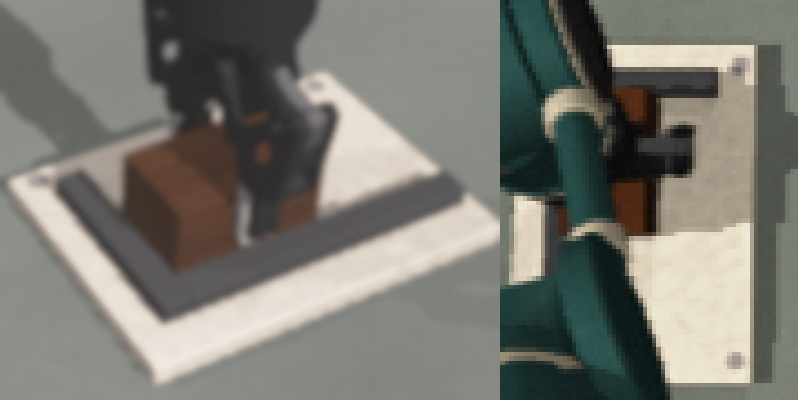

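Both halves show the blank flush: its lower edges meet the inner edges of both stops, from (180,270) to (318,222). The fingers still hold it, with about 10 N and 14 N of push. I hand it in.

```bash

python3 -m jog '[[[0,0,0],0],[[0,0,0],0],[[0,0,0],0],[[0,0,0],0]]'
python3 -c "
from bench import bot
print(bot.finish_job())"
```

```text
time_s: 22.55
tcp_pos: [0.61, 0.2379, 0.0282]
tool_rot: [0.003, 1.0, -0.014, -0.003]
force: [-9.2, -14.4, 15.3]
grip_width: 0.0529
grip_force: 86.2
the job is handed in; nothing more can be done
None
```

I pulled the drawer about 150 mm open and pressed the blank flush into the corner, still gripped, with about 9 N toward the end stop and 14 N toward the long stop; I handed it in at 22.6 s, bowl and can untouched as far as I could see, and no verdict came back.

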